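Find the loaded centrifuge bucket by its weight and hold it over the tray

TASK

The two sealed centrifuge buckets in the stand look alike, but only one has filled tubes inside, and the caps must stay shut. Lift the left bucket (left as the robot sees it) well clear of the stand and hold it there a moment to feel its weight and lower it fully back into its well, let go, then lift the right one clear in the same way; keep them upright, do not drop them, and leave everything else on the bench alone. Finish with the lighter bucket fully home in its own well and the heavier one still in the gripper, held upright and still about ten centimetres above the middle of the steel tray; the program ends while holding it, without putting it down.

Things in the scene. Friction and masses are not known exactly. Their poses are not given: they have to be found in the camera images.
- bucket_left: sealed round bucket that starts in the left well: aluminium cup 46 across (foot tapers to 38), ribbed grey cap 52 across from 78 to 92 up, grip fin on the cap. Two 10 thick pivot pins reach 40 from its axis along +x and -x, 50 up. Origin: centre of underside, z up. A hidden insert inside has a little play; weighs 0.16-0.20 kg if that is empty, 0.42-0.54 kg if it is full, either at random; sizes in mm
- bucket_right: sealed round bucket that starts in the right well: aluminium cup 46 across (foot tapers to 38), ribbed grey cap 52 across from 78 to 92 up, grip fin on the cap. Two 10 thick pivot pins reach 40 from its axis along +x and -x, 50 up. Origin: centre of underside, z up. A hidden insert inside has a little play; weighs 0.16-0.20 kg if that is empty, 0.42-0.54 kg if it is full, either at random; sizes in mm
- fin_left (a point): middle of the left bucket's grip fin, 107 mm above the bucket's origin, axes as the bucket's. The fin is a flat upright plate 10 mm thick (x), 38 mm long (y), its top 123 mm and the cap below it 92 mm above the bucket's origin
- fin_right (a point): middle of the right bucket's grip fin, 107 mm above the bucket's origin, axes as the bucket's. The fin is a flat upright plate 10 mm thick (x), 38 mm long (y), its top 123 mm and the cap below it 92 mm above the bucket's origin
- bucket_stand: fixed grey stand, 90 deep (x), 178 wide (y), turned up to 0.3 rad, +y to the robot's left. Origin: centre of underside. Base 10 thick, deck 34 to 42 up with two 52 holes at y +54 and -54. Before and behind each hole two posts, 42 to 62 up, leave a 17 gap, open above, for the pivot pins: a bucket goes home only with its x along the stand's x, either way round; mm
- well_left (a point): centre of the left well's floor, where the left bucket's origin is when it is home (10 mm above the worktop); a bucket that is home reaches 133 mm above the worktop
- well_right (a point): the same for the right well
- transfer_tray: fixed shallow stainless tray, 120 mm (x) by 180 mm (y), rim 18 mm tall, floor 3 mm thick. Origin: centre of its underside
- bench_timer: pale bench timer with three keys and a small display, 64x68x21, at the left of the work; a bystander, sizes in mm. Origin: centre of its underside
- forceps: slim steel forceps, 16x128x10, lying flat at the front left; a bystander, sizes in mm. Origin: centre of its underside
- marker: white felt marker pen, 11x132x13, lying flat behind the work; a bystander, sizes in mm. Origin: centre of its underside
- slide_box: dark closed box for glass slides, 40x101x32, behind the work; a bystander, sizes in mm. Origin: centre of its underside
- specimen_cup: screw-lidded specimen cup, 64 across, 74 tall, behind the work; a bystander, sizes in mm. Origin: centre of its underside

How it is judged:
By the outcome, as a careful person would: the job done as asked, in the order asked, and still so for the second after the job is handed in, while the arm keeps its last pose, push and grip.
It also fails if it takes over 72 s, if anything falls off the work surface, if the arm or the gripper's body presses on something with over 40 N, if the wrist force passes 120 N, or if a joint passes its speed limit or range.

ROBOT

A 6-joint arm with a two-finger parallel gripper is mounted at the origin on a cart in front of the work surface, level with it; the furniture and walls round the work are solid. World frame = base frame: x ahead of the robot, y to its left, z up, the work surface at z = 0. Lengths are in m, angles in rad, forces in N, time in s.
With the tool pointing down it reaches from about 0.375 to 0.975 m from the base axis. Payload 3.8 kg.
Tool frame: the origin (TCP) lies midway between the tips of the shut fingers; the grasp point (between the pads) lies 19 mm behind it (ctrl.pinch_z is the distance from the TCP to the grasp point, in m); z points along the fingers, y is the line along which they close (so a half turn about z gives the same grasp; the last joint's range is limited). The gripper opens to 88 mm and grips with 3 to 60 N. Pads are 18 mm wide; open, the fingers measure 123 mm over their backs; the gripper's body (75 mm by 187 mm) begins 45 mm behind the grasp point.
Start: joints at [-1.302, 0.264, 1.604, -0, 1.274, -0.037], TCP at [0.203, -0.644, 0.239] pointing down, gripper open.
Joint ranges: [-2.63, 2.63], [-0.94, 2.18], [0.31, 2.57], [-1.31, 4.45], [0, 2.66], [-2.55, 2.55]. Speed limits (rad/s): [2.57, 2.57, 3.14, 3.14, 3.14, 3.14].

INTERFACE

Orientations are given as a rotation vector (axis times angle).
In Python, from cell import ctrl gives the robot as it stands.
- The arm moves only by the tool apply_moves, never from a script. Its argument "steps" is one flat list of numbers, 5 for each row, row after row: the finger opening in cm, from 0 to 8.81, then the shift along the tool's x, y, z in cm, then the turn about the tool's z in degrees. A call has 1 to 20 rows; each row shifts and turns the commanded pose from where the row before left it, along the tool's axes as they then stand; what a row does not reach is not made up. A row lasts 1/8 s, in which the tool goes at most 62.5 mm and 10.7 degrees, less where a joint would pass 70% of its speed; a pose out of reach is approached as far as the arm can. A call is refused whole if a number of a shift passes 6.25 or a number of a turn 10.7, either way. A call with a gripper value outside its range is refused whole. The fingers move at their own pace and stop on an object; "force" is the grip in N (left out, the last holds). Time passes only in rows, so rows that do not move let the fingers close. It gives the time, the measured TCP pose, the force, the opening and the grip force at its end, in the units of the state.
- ctrl.sense(): the state, without advancing time (a new reading comes with each control period).
- ctrl.read_camera(name): name is "scene" or "top"; returns (picture, depth): 480x640x3 uint8, blue, green, red; 480x640 float32, m along the optical axis (not along the pixel's ray), 0 where there is no reading.
- ctrl.get_calibration(name): a dict with "vfov" (degrees; the focal length in pixels is half the picture's height over the tangent of half this angle, whatever the lens; pixels are square), "cx", "cy" (the principal point, pixels), "xyz" and "rotation" of the camera in the world. Camera axes: x right, y down, z forward; pixel columns grow to the right and rows downward; lengths in m; the calibration is good to about 2 mm. A picture is of the moment at which its call begins. get_calibration takes no time and is no camera call.
- ctrl.close_job(): hands the job in; it is judged then, once.
The state is a dict: "t": time; "qpos": joint angles; "joint_velocities": joint speeds; "joint_torque": joint torques, N m; "ee_pos": TCP position; "tcp_rot": TCP orientation; "wrist_force": force on the tool from outside, world axes, zero at the start; "wrist_torque": the same for the moment, N m; "width": opening from 0.0 (shut) to 1.0 (fully open); "finger_force": force on a finger pad.
Only numpy, scipy, OpenCV 4.12 (cv2) and the standard library are available. Lean on these libraries where they do the work, as an engineer would, in place of code of your own. Each camera call takes 0.05 s, during which the arm holds its last target. There are 200 camera calls.

## Working session

There is one attempt and no reset: what is moved stays moved. The work goes in short steps, Python scripts to look and compute and a tool call to move; the robot and the scene stay as the last step left them, time stands still between calls to the robot, and variables do not carry over. Pictures are saved under pics/ and viewed, at most 10 in all, crops included, and the job is handed in when it is done.

Besides the shell and the picture viewer there is one more tool, called after ">>>" in YAML: its name, and indented under it one key for each argument. apply_moves: Moves the arm, as the interface text tells. Its arguments: {"type":"object","properties":{"steps":{"type":"array","items":{"type":"number"}},"force":{"type":"number"}},"required":["steps"]}

```bash
mkdir -p pics; cat > h.py <<'E'
import numpy as np, cv2
from cell import ctrl
def cam(n):
    im,d=ctrl.read_camera(n); c=ctrl.get_calibration(n); return im,d,c
def R_of(c):
    r=np.array(c["rotation"],float)
    return r if r.shape==(3,3) else cv2.Rodrigues(r)[0]
def f_of(c): return 240/np.tan(np.radians(c["vfov"])/2)
def pts(d,c):
    v,u=np.mgrid[:480,:640]; f=f_of(c)
    p=np.dstack([(u-c["cx"])/f*d,(v-c["cy"])/f*d,d])
    return p@R_of(c).T+np.array(c["xyz"])
def ray(u,v,c,z):
    f=f_of(c); r=R_of(c)@np.array([(u-c["cx"])/f,(v-c["cy"])/f,1]); o=np.array(c["xyz"]); return o+r*(z-o[2])/r[2]
E
python3 - <<'E'
from h import *
for n in("scene","top"):
    im,d,c=cam(n); cv2.imwrite(f"pics/{n}1.png",im); np.savez(f"{n}1.npz",im=im,d=d); print(c)
s=ctrl.sense();print(s)
E
```

```text
{'vfov': 46.498217180251125, 'cx': 317.6524063378487, 'cy': 241.60581460955885, 'xyz': array([-0.44441418,  0.63038124,  0.62091627]), 'rotation': array([-1.16323232,  1.94862518, -1.27821936])}
{'vfov': 51.2768167559162, 'cx': 315.58859059239944, 'cy': 240.5599420198936, 'xyz': array([0.39130764, 0.07858762, 1.15680015]), 'rotation': array([-2.17958327,  2.14812541, -0.14823312])}
{'t': 0.1, 'qpos': array([-1.30187590e+00,  2.64685607e-01,  1.60514062e+00, -8.96045284e-06,
        1.27373454e+00, -3.69069466e-02]), 'joint_velocities': array([ 1.36395335e-03, -8.60284946e-04, -2.62014099e-03, -1.31742192e-03,
       -7.04960391e-05, -3.74688005e-04]), 'joint_torque': array([-5.66459876e-04, -5.03624153e+01, -3.58067858e+01,  7.30759534e-02,
        2.33629189e-02, -5.11180883e-05]), 'ee_pos': array([ 0.20306022, -0.64309639,  0.23755956]), 'tcp_rot': array([-3.10300312e+00, -4.78229025e-01,  3.70966109e-04]), 'wrist_force': array([ 0.26435711, -0.12202382, -0.73267099]), 'wrist_torque': array([-0.00544169,  0.01998263, -0.02078498]), 'finger_force': 0.0, 'width': 0.9991217329336248}
```

View pics/top1.png

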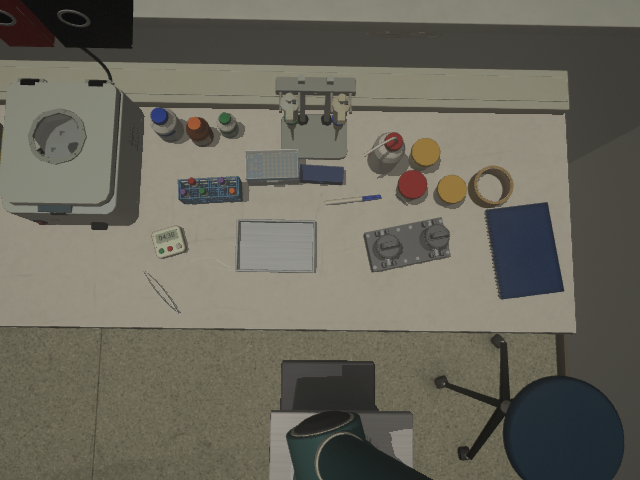

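View pics/scene1.png

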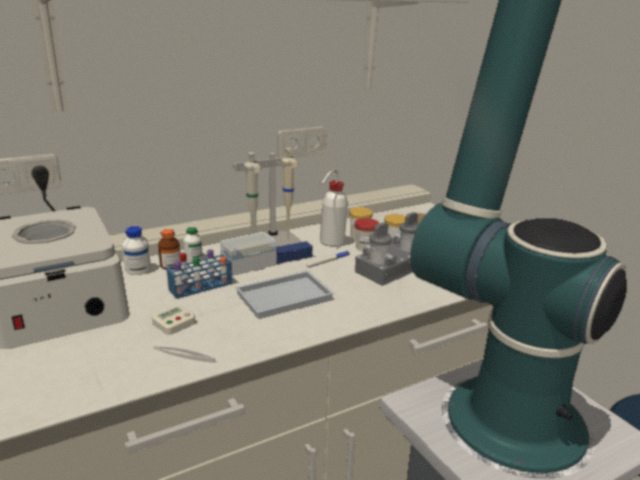

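The top view shows the stand at about (407,244), with the left bucket at about (388,247), the right one at about (436,237), and the tray at about (276,246). In the scene view the arm partly hides the stand.

```bash
python3 - <<'E'
from h import *
a=np.load("top1.npz");im,d=a["im"],a["d"];c=ctrl.get_calibration("top");P=pts(d,c)
sub=np.zeros((480,640),bool);sub[205:285,355:462]=1
z=P[...,2]
m=sub&(z>.028)&(z<.058)&(d>0)
def rect(m,n):
    r=cv2.minAreaRect(P[m][:,:2].astype(np.float32));print(n,m.sum(),r)
rect(m,"deck"); 
q=(sub&(z>.02)).astype(np.uint8)
hull=max(cv2.findContours(q,0,2)[0],key=cv2.contourArea)
print("stand px",cv2.minAreaRect(hull))
for lo,hi,n in((.088,.108,"cap"),(.115,.15,"fin")):
    k,lab,st,ce=cv2.connectedComponentsWithStats((sub&(z>lo)&(z<hi)).astype(np.uint8))
    for i in range(1,k):
        if st[i,4]>8:
            mm=lab==i; rect(mm,n); print(ce[i],np.median(z[mm]),ray(*ce[i],c,.102 if n=="cap" else .133))
t=np.zeros_like(sub);t[210:280,228:325]=1
g=t&(z>.010)&(z<.03);rect(g,"tray rim")
print("table z",np.median(z[280:310,380:460]))
cv2.imwrite("pics/crop.png",cv2.resize(im[205:285,355:462],None,fx=7,fy=7,interpolation=cv2.INTER_CUBIC))
E
```

```text
deck 1931 ((0.5259584784507751, -0.14192067086696625), (0.09016773849725723, 0.17947380244731903), 12.482606887817383)
stand px ((408.314697265625, 243.50621032714844), (40.58018112182617, 83.96395111083984), 77.9574203491211)
cap 380 ((0.5369844436645508, -0.19325964152812958), (0.053465425968170166, 0.050314806401729584), 26.445953369140625)
[435.74210526 236.21578947] 0.10277823242399164 [ 0.53557764 -0.19111119  0.102     ]
cap 374 ((0.5138335227966309, -0.0884915143251419), (0.05271202325820923, 0.05115427076816559), 37.94694137573242)
[387.19786096 246.19518717] 0.10288572247754602 [ 0.51254537 -0.08715251  0.102     ]
fin 105 ((0.537108302116394, -0.19336602091789246), (0.009972872212529182, 0.03704884275794029), 12.142973899841309)
[439.40952381 234.01904762] 0.13316150401121996 [ 0.53605385 -0.19089088  0.133     ]
fin 100 ((0.5138086676597595, -0.08770852535963058), (0.009995745494961739, 0.03669727221131325), 12.132469177246094)
[389.2  244.33] 0.13305642470125556 [ 0.51292316 -0.08644124  0.133     ]
tray rim 619 ((0.520470917224884, 0.15734630823135376), (0.18124991655349731, 0.12138251215219498), 89.80438232421875)
table z 0.0014470106939963312
```

View pics/crop.png

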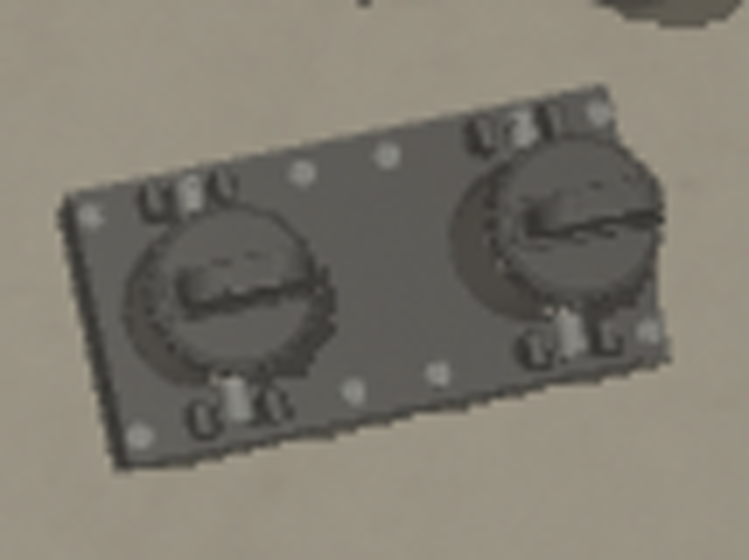

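The crop shows both fins parallel to the stand's y axis and the pins seated in their slots. I get a stand yaw of about 12.4°, with the left fin at (0.5135,-0.087) and the right fin at (0.5367,-0.1925). I'll turn the tool and start the approach.

>>> apply_moves:
  steps: [6,0,0,0,-10.6,6,0,0,0,-10.6,6,0,0,0,-10.6,6,0,0,0,-10.6,6,0,0,0,-10.6,6,0,0,0,-10.6,6,0,0,0,-10.6,6,0,0,0,-10.6,6,3,2.6,0,0,6,3,2.6,0,0,6,3,2.6,0,0,6,3,2.6,0,0,6,3,2.6,0,0,6,3,2.6,0,0,6,3,2.6,0,0,6,3,2.6,0,0,6,3,2.6,0,0,6,3,2.6,0,0,6,0,0,0,0]
  force: 40

```text
t: 2.48
ee_pos: [0.3938, -0.2931, 0.2383]
tcp_rot: [-1.965, -2.45, -0.001]
wrist_force: [-0.1, -0.8, -0.2]
width: 0.687
finger_force: 0.0
```

```bash
cat >> h.py <<'E'
def go(x,y,z,yaw=12.4):
    s=ctrl.sense(); R=cv2.Rodrigues(s["tcp_rot"])[0]
    d=R.T@(np.array([x,y,z])-s["ee_pos"])*100
    a=np.degrees(np.arctan2(R[1,1],R[0,1]))
    print("t",round(s["t"],2),"pos",s["ee_pos"].round(4),"shift cm",d.round(2),"turn",round(a-yaw,2),"z",R[:,2].round(3),"q",s["qpos"].round(2))
    print("F",s["wrist_force"].round(2),"T",s["wrist_torque"].round(3),"w",round(s["width"]*8.81,2),"ff",s["finger_force"])
E
python3 -c "
from h import *
go(.5135,-.087,.2)"
```

```text
t 2.48 pos [ 0.3938 -0.2931  0.2383] shift cm [17.52 16.16  3.84] turn 0.13 z [-0.     0.001 -1.   ] q [-0.69 -0.09  1.99  0.    1.24 -0.91]
F [-0.08 -0.79 -0.19] T [-0.087 -0.139  0.006] w 6.05 ff 0.0
```

>>> apply_moves:
  steps: [6,2.5,2.3,0.5,0.1,6,2.5,2.3,0.5,0,6,2.5,2.3,0.5,0,6,2.5,2.3,0.5,0,6,2.5,2.3,0.5,0,6,2.5,2.3,0.5,0,6,2.5,2.3,0.8,0,6,0,0,0,0,6,0,0,0,0,6,0,0,0,0]

```text
t: 3.72
ee_pos: [0.5131, -0.0912, 0.2009]
tcp_rot: [1.974, 2.444, -0.0]
wrist_force: [0.2, -1.1, 1.1]
width: 0.68
finger_force: 0.0
```

```bash
python3 - <<'E'
from h import *
go(.5135,-.087,.106)
im,d,c=cam("top"); P=pts(d,c)
cv2.imwrite("pics/t2.png",cv2.resize(im[180:300,340:470],None,fx=5,fy=5))
E
```

```text
t 3.73 pos [ 0.5131 -0.0912  0.2009] shift cm [0.41 0.12 9.49] turn -0.26 z [ 0. -0. -1.] q [-0.22 -0.    1.97 -0.    1.17 -0.44]
F [ 0.24 -1.15  1.05] T [-0.028 -0.129 -0.045] w 5.99 ff 0.0
```

View pics/t2.png

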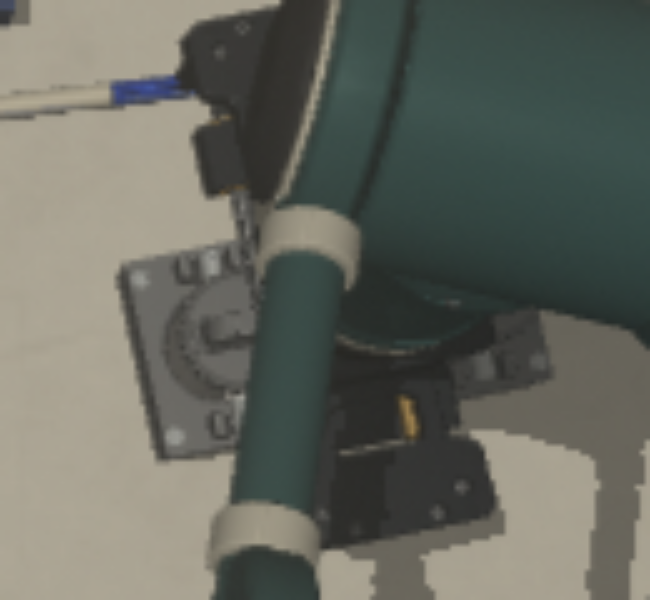

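The top view shows the gripper over the left bucket, with the arm hiding part of it. Descending with a small correction.

>>> apply_moves:
  steps: [6,0.4,0.1,1,-0.2,6,0,0,2,0,6,0,0,2,0,6,0,0,1.5,0,6,0,0,1,0,6,0,0,0.7,0,6,0,0,0.5,0,6,0,0,0.5,0,6,0,0,0,0,6,0,0,0,0]

```text
t: 5.03
ee_pos: [0.5138, -0.0859, 0.109]
tcp_rot: [1.968, 2.448, 0.0]
wrist_force: [-0.2, 0.6, 0.7]
width: 0.683
finger_force: 0.0
```

```bash
python3 - <<'E'
from h import *
go(.5135,-.087,.106)
im,d,c=cam("scene")
cv2.imwrite("pics/s3.png",cv2.resize(im[170:310,330:450],None,fx=4,fy=4,interpolation=cv2.INTER_CUBIC))
E
```

```text
t 5.03 pos [ 0.5138 -0.0859  0.109 ] shift cm [-0.1  -0.06  0.3 ] turn 0.02 z [ 0.001 -0.    -1.   ] q [-0.21  0.09  2.06  0.    0.99 -0.43]
F [-0.16  0.57  0.7 ] T [-0.023 -0.084  0.013] w 6.01 ff 0.0
```

View pics/s3.png

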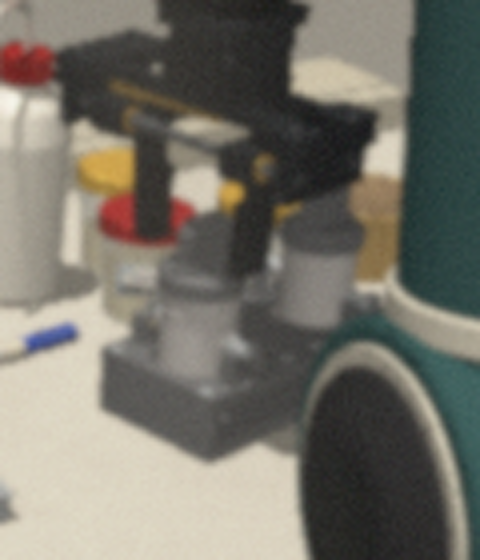

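The scene view shows the fingers either side of the left fin, just above the cap. I'll go down 3 mm and close.

>>> apply_moves:
  steps: [6,0,0,0.3,0,4,0,0,0,0,2,0,0,0,0,1,0,0,0,0,0,0,0,0,0,0,0,0,0,0,0,0,0,0,0,0,0,0,0,0,0,0,0,0,0]
  force: 35

```text
t: 6.2
ee_pos: [0.5138, -0.0858, 0.1058]
tcp_rot: [1.968, 2.448, 0.0]
wrist_force: [2.3, 0.9, 0.2]
width: 0.11
finger_force: 35.0
```

```bash
python3 -c "
from h import *
go(.5135,-.087,.106)"
```

```text
t 6.2 pos [ 0.5138 -0.0858  0.1058] shift cm [-0.11 -0.05 -0.02] turn 0.02 z [ 0.  0. -1.] q [-0.21  0.1   2.06  0.    0.98 -0.43]
F [2.29 0.86 0.18] T [ 0.004 -0.371 -0.01 ] w 0.97 ff 35.00000945292413
```

>>> apply_moves:
  steps: [0,0,0,-0.3,0,0,0,0,-0.6,0,0,0,0,-1,0,0,0,0,-1,0,0,0,0,-1,0,0,0,0,-1.2,0,0,0,0,-1.2,0,0,0,0,-1.2,0,0,0,0,-1.2,0,0,0,0,-1.2,0,0,0,0,-1,0,0,0,0,-0.7,0,0,0,0,-0.4,0,0,0,0,0,0,0,0,0,0,0,0,0,0,0,0,0,0,0,0,0,0,0,0,0,0]

```text
t: 8.45
ee_pos: [0.5135, -0.0858, 0.2256]
tcp_rot: [-1.968, -2.449, 0.0]
wrist_force: [-0.2, -0.7, -5.0]
width: 0.107
finger_force: 35.0
```

```bash
python3 - <<'E'
from h import *
go(.5138,-.0858,.1058)
F=[]
for i in range(8):
    im,d,c=cam("scene"); s=ctrl.sense(); F.append(np.r_[s["wrist_force"],s["joint_torque"][1:3]])
print(np.mean(F,0),np.std(F,0),ctrl.sense()["width"]*8.81)
cv2.imwrite("pics/s4.png",cv2.resize(im[110:310,330:450],None,fx=3,fy=3,interpolation=cv2.INTER_CUBIC))
E
```

```text
t 8.45 pos [ 0.5135 -0.0858  0.2256] shift cm [-1.000e-02  3.000e-02  1.198e+01] turn 0.02 z [-0.  0. -1.] q [-0.21 -0.02  1.95  0.    1.22 -0.43]
F [-0.24 -0.75 -5.03] T [-0.023 -0.045  0.05 ] w 0.94 ff 34.99820533208549
[ -0.10853524  -0.05167854  -4.77130069 -36.46932855 -37.65007004] [0.2955325  0.61911936 0.66283756 0.00750266 0.01035833] 0.9872688623851948
```

View pics/s4.png

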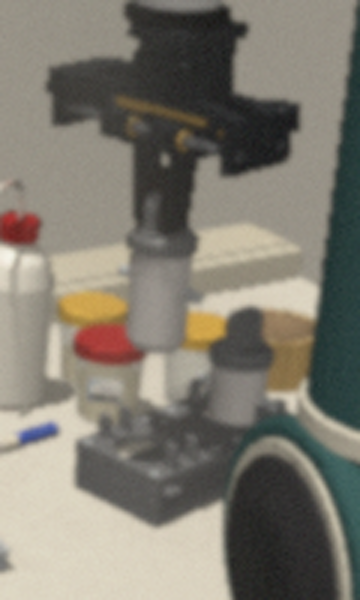

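The picture shows the left bucket upright and fully clear of the stand. It weighs about 4.8 N (0.49 kg), so it is the full one. Lowering it home.

>>> apply_moves:
  steps: [0,0,0,0.5,0,0,0,0,1,0,0,0,0,1.2,0,0,0,0,1.2,0,0,0,0,1.2,0,0,0,0,1,0,0,0,0,1,0,0,0,0,0.8,0,0,0,0,0.8,0,0,0,0,0.8,0,0,0,0,0.8,0,0,0,0,0.6,0,0,0,0,0.4,0,0,0,0,0.3,0,0,0,0,0.2,0,0,0,0,0.1,0,0,0,0,0,0,0,0,0,0,0]

```text
t: 11.1
ee_pos: [0.5137, -0.0859, 0.1069]
tcp_rot: [1.968, 2.448, 0.0]
wrist_force: [-0.0, -0.0, -4.6]
width: 0.113
finger_force: 35.0
```

```bash
python3 -c "
from h import *
go(.5138,-.0858,.1058)"
```

```text
t 11.1 pos [ 0.5137 -0.0859  0.1069] shift cm [0.01 0.01 0.11] turn 0.02 z [ 0. -0. -1.] q [-0.21  0.1   2.06  0.    0.98 -0.43]
F [-0.04 -0.04 -4.62] T [ 0.007 -0.114 -0.012] w 0.99 ff 34.99803772196174
```

Still hanging about 1 mm up. Lowering gently to contact.

>>> apply_moves:
  steps: [0,0,0,0.05,0,0,0,0,0.05,0,0,0,0,0.03,0,0,0,0,0,0,0,0,0,0,0]

```text
t: 11.72
ee_pos: [0.5138, -0.0858, 0.1057]
tcp_rot: [1.968, 2.449, 0.0]
wrist_force: [-1.0, -0.2, -1.1]
width: 0.111
finger_force: 35.0
```

```bash
python3 -c "
from h import *
go(.5138,-.0858,.1058)"
```

```text
t 11.72 pos [ 0.5138 -0.0858  0.1057] shift cm [ 0.    0.   -0.01] turn 0.03 z [ 0. -0. -1.] q [-0.21  0.1   2.06  0.    0.98 -0.43]
F [-1.02 -0.22 -1.13] T [ 0.104  0.078 -0.002] w 0.97 ff 35.00231844373047
```

>>> apply_moves:
  steps: [2,0,0,0,0,4,0,0,0,0,6,0,0,0,0,6,0,0,0,0,6,0,0,-1,0,6,0,0,-2,0,6,0,0,-2,0,6,0,0,-1,0,6,-2,0,0,0,6,-2.7,0,0,0,6,-2.7,0,0,0,6,-2.4,0,0,0,6,-1,0,0,0,6,0,0,0,0,6,0,0,0,0]

```text
t: 13.6
ee_pos: [0.5365, -0.1908, 0.1652]
tcp_rot: [-1.967, -2.448, -0.0]
wrist_force: [-0.3, 0.0, -0.5]
width: 0.683
finger_force: 0.0
```

```bash
python3 - <<'E'
from h import *
go(.537,-.1913,.106)
im,d,c=cam("scene")
cv2.imwrite("pics/s5.png",cv2.resize(im[170:310,330:450],None,fx=4,fy=4,interpolation=cv2.INTER_CUBIC))
E
```

```text
t 13.6 pos [ 0.5365 -0.1908  0.1652] shift cm [-0.06  0.04  5.92] turn 0.03 z [-0.001  0.001 -1.   ] q [-0.39  0.12  1.91  0.    1.11 -0.6 ]
F [-0.33  0.   -0.48] T [-0.029 -0.164 -0.037] w 6.02 ff 0.0
```

View pics/s5.png

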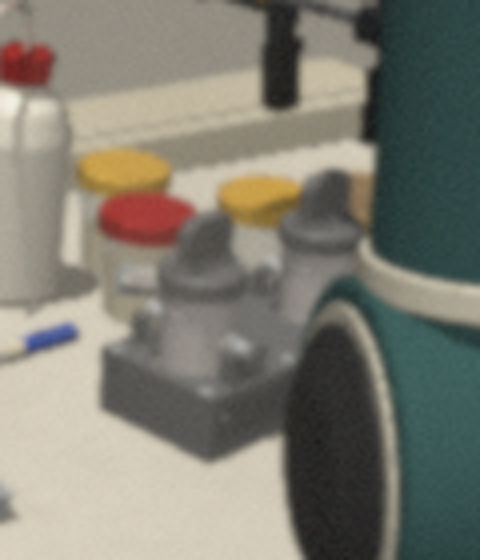

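The view shows the left bucket seated at about (205,290) in the crop, as before. Next is the right one.

>>> apply_moves:
  steps: [6,-0.1,0.04,1,0,6,0,0,1.5,0,6,0,0,1.5,0,6,0,0,1,0,6,0,0,0.6,0,6,0,0,0.3,0,6,0,0,0,0,4,0,0,0,0,2,0,0,0,0,0,0,0,0,0,0,0,0,0,0,0,0,0,0,0,0,0,0,0,0,0,0,0,0,0,0,0,0,0,0]

```text
t: 15.52
ee_pos: [0.5374, -0.1922, 0.1064]
tcp_rot: [-1.968, -2.449, -0.0]
wrist_force: [-0.2, -0.6, -0.2]
width: 0.113
finger_force: 35.0
```

```bash
python3 -c "
from h import *
go(.537,-.1913,.106)"
```

```text
t 15.53 pos [ 0.5374 -0.1922  0.1064] shift cm [ 0.1  -0.02  0.04] turn 0.02 z [-0.  0. -1.] q [-0.39  0.19  1.96  0.    1.   -0.6 ]
F [-0.23 -0.63 -0.2 ] T [-0.02  -0.174 -0.041] w 0.99 ff 34.99989917501807
```

>>> apply_moves:
  steps: [0,0,0,-0.3,0,0,0,0,-0.6,0,0,0,0,-1,0,0,0,0,-1,0,0,0,0,-1,0,0,0,0,-1.2,0,0,0,0,-1.2,0,0,0,0,-1.2,0,0,0,0,-1.2,0,0,0,0,-1.2,0,0,0,0,-1,0,0,0,0,-0.7,0,0,0,0,-0.4,0,0,0,0,0,0,0,0,0,0,0,0,0,0,0,0,0,0,0,0,0,0,0,0,0,0]

```text
t: 17.77
ee_pos: [0.5374, -0.1921, 0.2263]
tcp_rot: [-1.968, -2.449, 0.0]
wrist_force: [-0.1, 0.3, -1.8]
width: 0.112
finger_force: 35.0
```

```bash
python3 - <<'E'
from h import *
go(.5374,-.1922,.1064)
F=[]
for i in range(8):
    im,d,c=cam("scene"); s=ctrl.sense(); F.append(s["wrist_force"])
print(np.mean(F,0),np.std(F,0))
E
```

```text
t 17.77 pos [ 0.5374 -0.1921  0.2263] shift cm [-1.000e-02  0.000e+00  1.199e+01] turn 0.02 z [-0.  0. -1.] q [-0.39  0.08  1.85  0.    1.22 -0.6 ]
F [-0.12  0.32 -1.81] T [-0.04  -0.029  0.001] w 0.99 ff 34.99990275129676
[-0.1029414   0.11805434 -2.01354915] [0.34346554 0.52256548 0.49285736]
```

The right bucket weighs about 2.0 N (0.2 kg), so it is the lighter one. Putting it home.

>>> apply_moves:
  steps: [0,0,0,0.5,0,0,0,0,1,0,0,0,0,1.2,0,0,0,0,1.2,0,0,0,0,1.2,0,0,0,0,1,0,0,0,0,1,0,0,0,0,0.8,0,0,0,0,0.8,0,0,0,0,0.8,0,0,0,0,0.8,0,0,0,0,0.6,0,0,0,0,0.4,0,0,0,0,0.3,0,0,0,0,0.2,0,0,0,0,0.1,0,0,0,0,0.07,0,0,0,0,0.05,0,0,0,0,0,0,0,0,0,0,0]

```text
t: 20.68
ee_pos: [0.5376, -0.1923, 0.1065]
tcp_rot: [1.968, 2.448, 0.0]
wrist_force: [-0.5, 0.0, -1.2]
width: 0.109
finger_force: 35.0
```

```bash
python3 - <<'E'
from h import *
go(.5374,-.1922,.1064)
F=[]
for i in range(5):
    cam("scene"); F.append(ctrl.sense()["wrist_force"])
print(np.mean(F,0))
E
```

```text
t 20.68 pos [ 0.5376 -0.1923  0.1065] shift cm [ 0.01 -0.02  0.01] turn 0.02 z [ 0. -0. -1.] q [-0.39  0.19  1.96  0.    1.   -0.6 ]
F [-0.52  0.02 -1.2 ] T [-0.093 -0.065 -0.047] w 0.96 ff 34.99996195547283
[ 0.13238145  0.47638    -0.40908596]
```

>>> apply_moves:
  steps: [0,0,0,0.04,0,0,0,0,0,0,0,0,0,0,0]

```text
t: 21.3
ee_pos: [0.5377, -0.1923, 0.1064]
tcp_rot: [1.968, 2.448, 0.0]
wrist_force: [-1.9, -0.4, 5.1]
width: 0.114
finger_force: 35.0
```

```bash
python3 - <<'E'
from h import *
go(.5374,-.1922,.1064)
F=[]
for i in range(5):
    cam("scene"); F.append(ctrl.sense()["wrist_force"])
print(np.mean(F,0))
E
```

```text
t 21.3 pos [ 0.5377 -0.1923  0.1064] shift cm [ 0.02 -0.03  0.  ] turn 0.02 z [ 0.001 -0.    -1.   ] q [-0.39  0.19  1.96 -0.    1.   -0.6 ]
F [-1.92 -0.44  5.08] T [ 0.122  0.14  -0.051] w 1.01 ff 35.002801939845085
[-1.08924594  0.67058141  5.76739691]
```

The floor is taking the load, so it is home. Release, rise, and go back over the left bucket.

>>> apply_moves:
  steps: [2,0,0,0,0,4,0,0,0,0,6,0,0,0,0,6,0,0,0,0,6,0,0,-1,0,6,0,0,-2,0,6,0,0,-2,0,6,0,0,-1,0,6,2,0,0,0,6,2.7,0,0,0,6,2.7,0,0,0,6,2.4,0,0,0,6,1,0,0,0,6,0,0,0,0,6,0,0,0,0]

```text
t: 23.42
ee_pos: [0.5143, -0.0871, 0.1657]
tcp_rot: [1.968, 2.449, -0.0]
wrist_force: [-0.5, 0.4, 0.4]
width: 0.68
finger_force: 0.0
```

```bash
python3 - <<'E'
from h import *
go(.5138,-.0861,.106)
E
```

```text
t 23.43 pos [ 0.5143 -0.0871  0.1657] shift cm [ 0.1  -0.02  5.97] turn 0.02 z [-0. -0. -1.] q [-0.22  0.03  2.01 -0.    1.1  -0.43]
F [-0.51  0.43  0.35] T [-0.036 -0.05   0.003] w 5.99 ff 0.0
```

>>> apply_moves:
  steps: [6,0.1,0,1,0,6,0,0,1.5,0,6,0,0,1.5,0,6,0,0,1,0,6,0,0,0.6,0,6,0,0,0.4,0,6,0,0,0,0,4,0,0,0,0,2,0,0,0,0,0,0,0,0,0,0,0,0,0,0,0,0,0,0,0,0,0,0,0,0,0,0,0,0,0,0,0,0,0,0]

```text
t: 25.3
ee_pos: [0.5139, -0.0858, 0.1058]
tcp_rot: [-1.968, -2.449, 0.0]
wrist_force: [-1.4, 0.0, 0.1]
width: 0.11
finger_force: 35.0
```

```bash
python3 - <<'E'
from h import *
go(.5138,-.0861,.106)
im,d,c=cam("scene")
cv2.imwrite("pics/s6.png",cv2.resize(im[170:310,330:450],None,fx=4,fy=4,interpolation=cv2.INTER_CUBIC))
E
```

```text
t 25.3 pos [ 0.5139 -0.0858  0.1058] shift cm [-0.03 -0.02 -0.02] turn 0.02 z [-0. -0. -1.] q [-0.21  0.1   2.06 -0.    0.98 -0.43]
F [-1.43  0.03  0.09] T [-0.058  0.084 -0.036] w 0.97 ff 34.99969848431647
```

View pics/s6.png

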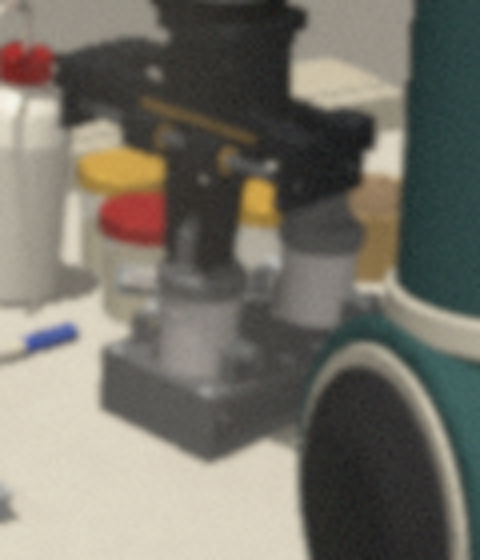

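The view shows the fingers closed on the left fin and the right bucket seated. Lifting the heavy one.

>>> apply_moves:
  steps: [0,0,0,-0.3,0,0,0,0,-0.6,0,0,0,0,-1,0,0,0,0,-1,0,0,0,0,-1,0,0,0,0,-1.2,0,0,0,0,-1.2,0,0,0,0,-1.2,0,0,0,0,-1.2,0,0,0,0,-1.2,0,0,0,0,-1,0,0,0,0,-0.7,0,0,0,0,-0.4,0,0,0,0,0,0,0,0,0,0,0]

```text
t: 27.22
ee_pos: [0.5136, -0.0857, 0.2253]
tcp_rot: [-1.968, -2.448, 0.001]
wrist_force: [0.3, -0.2, -4.9]
width: 0.11
finger_force: 35.0
```

>>> apply_moves:
  steps: [0,0.5,0.1,0,0,0,1,0.3,0,0,0,1.5,0.4,0,0,0,1.8,0.4,0,0,0,1.8,0.5,0,0,0,1.8,0.5,0,0,0,1.8,0.5,0,0,0,1.8,0.5,0,0,0,1.8,0.4,0,0,0,1.8,0.4,0,0,0,1.8,0.4,0,0,0,1.8,0.4,0,0,0,1.6,0.4,0,0,0,1.3,0.3,0,0,0,0.9,0.2,0,0,0,0.4,0.1,0,0,0,0.2,0,0,0,0,0,0,0,0,0,0,0,0,0]

```text
t: 29.6
ee_pos: [0.5199, 0.1568, 0.2258]
tcp_rot: [1.969, 2.448, -0.0]
wrist_force: [0.1, 0.4, -5.9]
width: 0.111
finger_force: 35.0
```

```bash
python3 - <<'E'
from h import *
go(.5205,.1573,.201)
E
```

```text
t 29.6 pos [0.5199 0.1568 0.2258] shift cm [0.03 0.07 2.48] turn -0.01 z [-0. -0. -1.] q [ 0.25  0.02  1.9  -0.    1.22  0.03]
F [ 0.06  0.39 -5.89] T [-0.005 -0.102  0.076] w 0.98 ff 34.99946893192828
```

>>> apply_moves:
  steps: [0,0,0.05,0.3,0,0,0,0,0.6,0,0,0,0,0.6,0,0,0,0,0.5,0,0,0,0,0.3,0,0,0,0,0.1,0,0,0,0,0,0,0,0,0,0,0,0,0,0,0,0,0,0,0,0,0,0,0,0,0,0,0,0,0,0,0]

```text
t: 31.1
ee_pos: [0.5204, 0.1573, 0.2018]
tcp_rot: [1.968, 2.449, 0.0]
wrist_force: [-0.4, -0.6, -5.1]
width: 0.11
finger_force: 35.0
```

```bash
python3 - <<'E'
from h import *
go(.5205,.1573,.201)
im,d,c=cam("scene")
cv2.imwrite("pics/s7.png",im[100:400,150:500])
im,d,c=cam("top");P=pts(d,c);z=P[...,2]
sub=np.zeros((480,640),bool);sub[205:285,405:470]=1
for m in (sub&(z>.122)&(z<.16),):
    print(m.sum(),cv2.minAreaRect(P[m][:,:2].astype(np.float32)),np.median(z[m]))
E
```

```text
t 31.1 pos [0.5204 0.1573 0.2018] shift cm [-0.01  0.01  0.08] turn 0.02 z [ 0.  0. -1.] q [0.25 0.04 1.93 0.   1.17 0.03]
F [-0.39 -0.57 -5.13] T [-0.022 -0.083 -0.006] w 0.97 ff 34.99952492304146
92 ((0.5374157428741455, -0.19361382722854614), (0.010159211233258247, 0.036124493926763535), 13.460981369018555) 0.13328256865667065
```

View pics/s7.png

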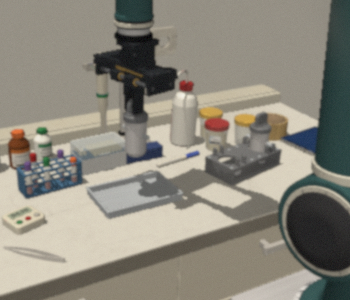

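The picture shows the heavy bucket upright above the tray at about (135,135) in the crop. The light bucket is home in the stand, its fin top measured at 0.133 m. Handing in.

```bash
python3 -c "
from h import *
print(ctrl.close_job())"
```

```text
the job is handed in; nothing more can be done
None
```

Job handed in at about 31 s: the left bucket is the heavier (about 0.49 kg) and is held upright about 10 cm above the middle of the tray, and the lighter right one (about 0.2 kg) is home in its well.

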